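Zero a coffee grinder: coarse collar to its mark, fine dial until the burrs just rub

TASK

The coffee grinder's burrs have just been cleaned and refitted, so set its zero: first turn the wide coarse collar clockwise until its white line stands at the red mark on the grinding head, then turn the small fine dial on top of it clockwise until you feel the burrs just begin to rub. Leave them so, touching lightly and never screwed hard together, with the collar still on its mark. Do not knock the dosing cup, the mug or the sugar jar.

Things in the scene. Friction and masses are not known exactly. Their poses are not given: they have to be found in the camera images.
- grinder: Fixed dark coffee grinder, 225 deep (x) x 122 x 204 mm high. Origin under its base's middle; x axis points from the round grinding head (front) to motor column and hopper (rear). Vertical adjuster axis at x -45 mm, y 0. On it from below: head, radius 47, flat top at z 138; collar z 145 to 175; fine dial z 178 to 204. Hopper, radius 38, 112 mm behind the axis, reaches z 204
- collar (a joint): Coarse collar angle, rad: 0 = white line at the red mark, negative = open; grows clockwise seen from above, which closes the burrs by 3.5 mm per rad (it raises the lower one). Starts at -1.9 to -0.7; stops at -2.4 and 0.5. Stiff, 0.3 N m; stays where it is left. Dark steel, ribbed, 63 mm across, 30 mm tall; does not rise or sink
- collar_grip (a point): On the adjuster axis at mid-height of the collar, 15 mm over its underside, 22 mm over the head's flat top
- collar_line (a point): The white line's point on the collar's rim, 31.5 mm from the axis at mid-height; the line goes on over the collar's top
- zero_mark (a point): The red mark on the head's flat top, at the front, 40 mm from the adjuster axis; the other marks there are white
- fine_dial (a joint): Fine dial angle against the collar (it sits on it and is carried round by it), rad: grows clockwise seen from above, closing the burrs 1.5 mm per rad. Starts at 0 to 0.3; stops at -0.1 and 4.5. Light, 0.05 N m, until the burrs rub. With the collar at its mark they meet between 0.5 and 3.2 rad, by wear: it can only be felt. Aluminium, ribbed, 33 mm across, 26 mm tall
- fine_grip (a point): On the adjuster axis at mid-height of the fine dial, 12.5 mm over its underside, 15.5 mm over the collar's flat top. Leaning on the dial (pushing it down) also presses the burrs together a little, and that goes when it is let go
- upper_burr: Upper burr, out of sight in the head; hangs on the fine dial's spindle, turns with it. Origin on the axis in its lower face. Past the first touch the burrs press about 80 N more per rad of the dial and drag on it: at rest after a small slow turn some 0.01 to 0.02 N m are felt in the wrist per N between the burrs, more while turning
- burr_carrier: Carrier of the lower burr, out of sight in the head, raised by the collar. Origin on the axis, level with the upper burr's face when both knobs read 0. The lower burr's teeth stand 1.3 to 4.2 mm below this point, depending on wear, which is not measured
- dosing_cup: Steel dosing cup, 56 mm across, 40 mm tall, standing under the grinder's chute on its base. Origin under its middle. Leave alone
- mug: Green and grey mug, 82 x 119 x 100 mm, on one side of the grinder. Origin under its middle. Leave alone
- sugar_jar: Purple sugar jar with a wooden lid, 70 mm across, 90 mm tall, on the grinder's other side. Origin under its middle. Leave alone

How it is judged (in metres and radians):
On the way, in this order (a step that is already met when the one before it is completed fails the run):
1. the coarse collar's white line is brought to the red mark (within 0.14 rad) while the burrs are still apart (value of joint collar between -0.14 and 0.14 rad and contact force between upper_burr and burr_carrier below 0.5 N), for 0.2 s.
2. the burrs are brought into touch (over 3 N) with the collar on its mark (value of joint collar between -0.14 and 0.14 rad and contact force between upper_burr and burr_carrier above 3 N), for 0.2 s.
At the end, for the whole second after the job is handed in: The collar's white line stands within 0.14 rad of the red mark, both knobs are at rest, and the burrs press on each other lightly, with 3 to 22 N (all of step 2 and contact force between upper_burr and burr_carrier below 22 N and velocity of joint collar between -0.05 and 0.05 rad/s and velocity of joint fine_dial between -0.05 and 0.05 rad/s); the robot touches nothing.
It fails at once if the burrs are screwed hard together (over 35 N between them) (contact force between upper_burr and burr_carrier above 35 N).
It fails at once if the mug is pushed more than 15 mm or tipped (distance of mug from where it was at the start of the episode above 0.015 m or angle between mug's own z axis and vertical above 0.3 rad).
It fails at once if the sugar jar is pushed more than 15 mm or tipped (distance of sugar_jar from where it was at the start of the episode above 0.015 m or angle between sugar_jar's own z axis and vertical above 0.3 rad).
It fails at once if the dosing cup is pushed more than 15 mm or tipped (distance of dosing_cup from where it was at the start of the episode above 0.015 m or angle between dosing_cup's own z axis and vertical above 0.3 rad).
It also fails if it takes over 69 s, if anything falls off the work surface, if the arm or the gripper's body presses on something with over 40 N, if the wrist force passes 120 N, or if a joint passes its speed limit or range.

ROBOT

A 6-joint arm with a two-finger parallel gripper is mounted at the origin on a cart in front of the work surface, level with it; the furniture and walls round the work are solid. World frame = base frame: x ahead of the robot, y to its left, z up, the work surface at z = 0. Lengths are in mm, angles in rad, forces in N, time in s.
With the tool pointing down it reaches from about 350 to 775 mm from the base axis. Payload 7.3 kg.
Tool frame: the origin (TCP) lies at the very end of the fingers, on their centre line; the grasp point (between the pads) lies 19 mm behind it; z points along the fingers, y is the line along which they close (so a half turn about z gives the same grasp; the last joint's range is limited). The gripper opens to 92 mm and grips with 3 to 60 N. Pads are 19 mm wide; open, the fingers measure 130 mm over their backs; the gripper's body (75 mm by 190 mm) begins 47 mm behind the grasp point.
Start: joints at [1.105, 0.342, 1.524, -0, 1.275, -0.146], TCP at [165.035, 498.409, 188.741] pointing down, gripper open.
Joint ranges: [-2.53, 2.53], [-0.77, 2.02], [0.04, 2.7], [-1, 4.14], [0.28, 2.66], [-3.11, 3.11]. Speed limits (rad/s): [2.57, 2.57, 3.14, 3.14, 3.14, 3.14].

INTERFACE

Orientations are given as [roll, pitch, yaw] about the fixed x, y, z axes, in that order (R = Rz(yaw) Ry(pitch) Rx(roll)).
In Python, from plant import get_obs, vision, workorder gives the robot as it stands.
- The arm moves only by the shell command python3 -m pendant 'ROWS' [OPENING]. ROWS is a JSON object of lists of equal length, an entry for each row: "dp": the shift along the tool's x, y, z in m, a list of three; "rotation": the turn, a rotation vector about the tool's x, y, z in rad, a list of three. A call has 1 to 8 rows; each row is the pose to reach, as a shift and turn from the pose commanded when the call began, along the tool's axes at that moment; what a row does not reach only later rows make up. A row lasts 1/8 s, in which the tool goes at most 62.5 mm and 10.7 degrees, less where a joint would pass 70% of its speed; a pose out of reach is approached as far as the arm can. A call with a gripper value outside its range is refused whole. OPENING is the finger opening in m, from 0 to 0.0918, set as the call begins (- or left out, the last holds). The fingers move at their own pace and stop on an object; the grip force is fixed at half the most. Time passes only in rows, so rows that repeat a pose let the fingers close. It gives the time, the measured TCP pose, the force, the opening and the grip force at its end, in the units of the state.
- get_obs(): the state, without advancing time (a new reading comes with each control period).
- vision.capture(name): name is "scene" or "top" or "wrist"; returns a dict with "pixels" (420x560x3 uint8, red, green, blue), "vfov" (degrees; the focal length in pixels is half the picture's height over the tangent of half this angle, whatever the lens; pixels are square), "cx", "cy" (the principal point, pixels), "pose" (4x4, takes a point from camera to world coordinates); the wrist camera has in their place "T_tool_cam" (4x4, takes a point from camera to tool coordinates, whose origin is the TCP and whose axes are the flange's). Camera axes: x right, y up, looking along -z (the intrinsics and any distortion apply to the point x, -y, -z); pixel columns grow to the right and rows downward; lengths in mm; the calibration is good to about 2 mm. A picture is of the moment at which its call begins: read the wrist's pose just before it. There is no depth.
- workorder.close_job(): hands the job in; it is judged then, once.
The state is a dict: "time": time; "joint_positions": joint angles; "dq": joint speeds; "tau": joint torques, N m; "tool_pos": TCP position; "tcp_rot": TCP orientation; "contact_force": force on the tool from outside, world axes, zero at the start; "moment": the same for the moment, N m; "grip_width": finger opening in mm; "finger_force": force on a finger pad.
Only numpy, scipy, OpenCV 4.12 (cv2) and the standard library are available. Lean on these libraries where they do the work, as an engineer would, in place of code of your own. Each camera call takes 0.05 s, during which the arm holds its last target. There are 200 camera calls.

## Working session

There is one attempt and no reset: what is moved stays moved. The work goes in short steps, Python scripts to look and compute and a shell command to move; the robot and the scene stay as the last step left them, time stands still between calls to the robot, and variables do not carry over. Pictures are saved under pics/ and viewed, at most 10 in all, crops included, and the job is handed in when it is done.

```bash
mkdir -p pics; ls; python3 - <<'E'
from plant import get_obs, vision
import cv2,numpy as np
o=get_obs()
print({k:np.round(v,3) if not isinstance(v,dict) else v for k,v in o.items()})
for n in("scene","top"):
    c=vision.capture(n);cv2.imwrite(f"pics/{n}0.png",c["pixels"][:,:,::-1]);np.save(f"{n}_pose.npy",c["pose"])
    print(n,{k:v for k,v in c.items() if k!="pixels"})
E
```

```text
pics
{'time': np.float64(0.0), 'joint_positions': array([ 1.105,  0.343,  1.525, -0.   ,  1.275, -0.146]), 'dq': array([-0.001, -0.001, -0.   , -0.   ,  0.001, -0.   ]), 'tau': array([ -0.   , -43.124, -24.422,   0.072,   0.056,  -0.   ]), 'tool_pos': array([164.811, 497.974, 188.041]), 'tcp_rot': array([-3.14 , -0.   ,  2.822]), 'contact_force': array([ 0.228, -0.231,  0.016]), 'moment': array([-0.05 ,  0.006, -0.02 ]), 'finger_force': np.float64(0.0), 'grip_width': np.float64(91.696)}
scene {'vfov': 49.70449393167534, 'cx': 281.1764075135602, 'cy': 208.31279615348552, 'pose': array([[ 8.98710491e-01,  2.64530064e-01, -3.49776068e-01,
         1.14223424e+02],
       [-4.38014765e-01,  5.02338625e-01, -7.45519263e-01,
        -8.01897638e+02],
       [-2.15062291e-02,  8.23213065e-01,  5.67325066e-01,
         7.04240687e+02],
       [ 0.00000000e+00,  0.00000000e+00,  0.00000000e+00,
         1.00000000e+00]])}
top {'vfov': 46.2379549671683, 'cx': 272.3204704404281, 'cy': 203.90030140785825, 'pose': array([[ 1.19994696e-01,  9.67009509e-01, -2.24708439e-01,
         2.38820697e+02],
       [-9.92761185e-01,  1.18052684e-01, -2.21086886e-02,
        -6.02952956e+01],
       [ 5.14812225e-03,  2.25734742e-01,  9.74175201e-01,
         1.17211248e+03],
       [ 0.00000000e+00,  0.00000000e+00,  0.00000000e+00,
         1.00000000e+00]])}
```

View pics/top0.png

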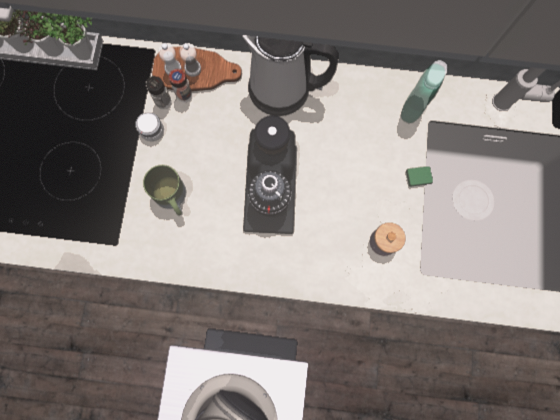

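View pics/scene0.png

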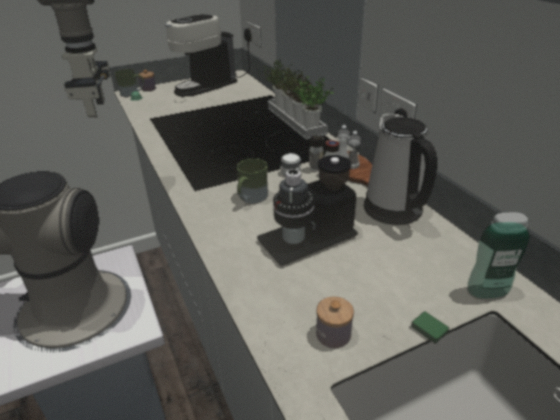

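The top view shows the grinder at about (270,180), with its dial near (270,182) and the red mark near (269,209). The mug is at (163,185) and the jar at (388,238). I'll zoom in and project these to world positions.

```bash
cat > h.py <<'E'
import numpy as np,cv2
from plant import get_obs, vision
from scipy.spatial.transform import Rotation as R
def K(c): return c["pixels"].shape[0]/2/np.tan(np.radians(c["vfov"])/2)
def ray(c,P,u,v,z):
    f=K(c); d=P[:3,:3]@np.array([(u-c["cx"])/f,-(v-c["cy"])/f,-1]); o=P[:3,3]
    return o+d*(z-o[2])/d[2]
def proj(c,P,p):
    q=P[:3,:3].T@(np.asarray(p,float)-P[:3,3]); f=K(c)
    return c["cx"]+f*q[0]/-q[2], c["cy"]-f*q[1]/-q[2]
def wristP(c,o):
    T=np.eye(4);T[:3,:3]=R.from_euler('xyz',o["tcp_rot"]).as_matrix();T[:3,3]=o["tool_pos"]
    return T@c["T_tool_cam"]
E
python3 - <<'E'
from h import *
c=vision.capture("top");P=c["pose"]
for n,u,v,z in[("dialtop",270,182,204),("red",269,209,138),("hopper",272,131,204),("baseFL",245,232,0),("baseFR",294,233,0),("mug",163,183,100),("jar",388,238,90)]:
    print(n,ray(c,P,u,v,z).round(1))
im=c["pixels"][110:240,225:315,::-1]
cv2.imwrite("pics/topz.png",cv2.resize(im,None,fx=4.5,fy=4.5,interpolation=cv2.INTER_CUBIC))
E
```

```text
dialtop [507.1 -28.1 204. ]
red [465.3 -31.1 138. ]
hopper [617.5 -18.9 204. ]
baseFL [432.1  23.4   0. ]
baseFR [444.  -94.3   0. ]
mug [504.3 214.8 100. ]
jar [ 442.3 -300.6   90. ]
```

View pics/topz.png

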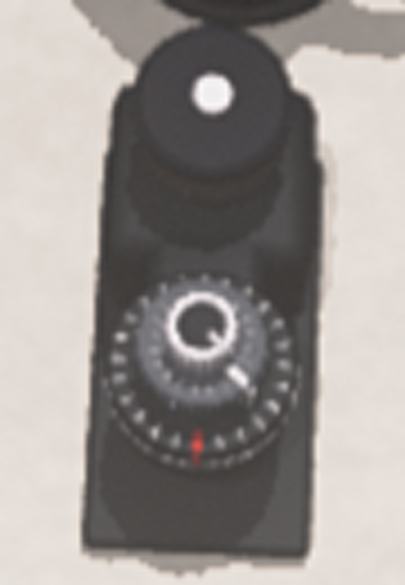

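```bash
cat >> h.py <<'E'
def todp(target,yaw=None):
    o=get_obs(); M=R.from_euler('xyz',o["tcp_rot"]).as_matrix()
    return (M.T@(np.asarray(target,float)-o["tool_pos"])/1000).round(4), o["tcp_rot"].round(3)
E
python3 - <<'E'
from h import *
c=vision.capture("top");P=c["pose"]
f=lambda x,y,z:ray(c,P,225+x/4.5,110+y/4.5,z)
ax=f(202,323,204)[:2];hp=f(212,98,204)[:2];red=f(197,447,138)[:2]
print(ax,hp,red,np.linalg.norm(red-ax),np.arctan2(*(hp-ax)[::-1]),np.arctan2(*(ax-red)[::-1]))
for p in [(230,370),(238,377),(247,390)]:
    l=f(*p,175)[:2];d=l-ax;print(np.linalg.norm(d),np.arctan2(*(-d)[::-1]))
print(todp([507,-28,320]))
E
```

```text
[507.55523008 -27.83333339] [615.79157224 -19.31021609] [464.51289566 -30.69733679] 43.13751345945194 0.07858327020136864 0.06644128094351387
19.536326143833218 0.8514710864510469
24.515791259708234 0.8728603002891779
31.92033396554238 0.8348794223441195
(array([-0.4901, -0.3921, -0.1314]), array([-3.141, -0.   ,  2.822]))
```

```bash
python3 -m pendant '{"dp":[[-0.02,-0.016,-0.06],[-0.07,-0.056,-0.12],[-0.115,-0.092,-0.13],[-0.16,-0.128,-0.131],[-0.205,-0.164,-0.131],[-0.25,-0.2,-0.131],[-0.295,-0.236,-0.131],[-0.34,-0.272,-0.131]],"rotation":[[0,0,-0.05],[0,0,-0.1],[0,0,-0.15],[0,0,-0.2],[0,0,-0.25],[0,0,-0.3],[0,0,-0.35],[0,0,-0.4]]}'; python3 - <<'E'
from h import *
print(todp([507.5,-28,320]))
E
```

```text
time: 1.2
tool_pos: [403.0, 131.3, 319.8]
tcp_rot: [3.141, 0.0, -3.06]
contact_force: [0.9, 2.7, 0.1]
grip_width: 91.5
finger_force: 0.0
(array([-0.0912, -0.1673, -0.0002]), array([ 3.141,  0.   , -3.06 ]))
```

```bash
python3 -m pendant '{"dp":[[-0.023,-0.042,0],[-0.046,-0.084,0],[-0.069,-0.126,0],[-0.0912,-0.167,0],[-0.0912,-0.167,0],[-0.0912,-0.167,0]],"rotation":[[0,0,-0.06],[0,0,-0.12],[0,0,-0.18],[0,0,-0.2],[0,0,-0.2],[0,0,-0.2]]}' 0.08; python3 - <<'E'
from h import *
o=get_obs();c=vision.capture("wrist");cv2.imwrite("pics/w1.png",c["pixels"][:,:,::-1])
print({k:np.round(v,3) for k,v in o.items() if k in("tool_pos","tcp_rot","joint_positions","moment")},c["T_tool_cam"].round(2),c["vfov"])
P=wristP(c,o)
yaw=.075;ax=np.array([507.5,-28])
for p in ([*ax,204],[*(ax-40*np.array([np.cos(yaw),np.sin(yaw)])),138],[615.8,-19.3,204]): print(np.round(proj(c,P,p),1))
E
```

```text
time: 1.95
tool_pos: [506.2, -25.5, 319.4]
tcp_rot: [3.141, -0.001, -2.862]
contact_force: [-0.8, 0.8, -0.4]
grip_width: 80.1
finger_force: 0.0
{'joint_positions': array([-2.020e-01,  2.410e-01,  1.310e+00,  1.000e-03,  1.592e+00,
       -2.052e+00]), 'tool_pos': array([506.16 , -25.454, 319.444]), 'tcp_rot': array([ 3.141e+00, -1.000e-03, -2.862e+00]), 'moment': array([0.088, 0.067, 0.027])} [[   0.      0.97    0.26   69.21]
 [   1.     -0.     -0.     -0.6 ]
 [  -0.      0.26   -0.97 -195.94]
 [   0.      0.      0.      1.  ]] 70.51564967159231
[279.6 197.1]
[286.4 155.2]
[261.2 286.4]
```

View pics/w1.png

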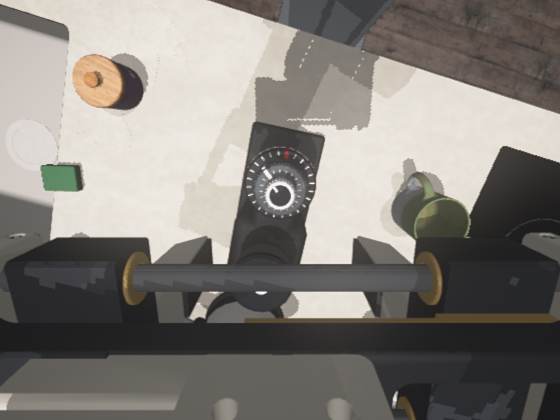

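The dial is at (280,195) and the red mark at (287,154), both within 2 px of the prediction. The line is up-left at (266,173). Descending.

```bash
python3 - <<'E'
from h import *
print(todp([506.5,-28,222]))
E
```

```text
(array([ 0.0004, -0.003 ,  0.0977]), array([ 3.141, -0.   , -2.861]))
```

```bash
python3 -m pendant '{"dp":[[0,-0.002,0.04],[0,-0.003,0.08],[0,-0.003,0.098],[0,-0.003,0.098],[0,-0.003,0.098]],"rotation":[[0,0,0],[0,0,0],[0,0,0],[0,0,0],[0,0,0]]}'; python3 - <<'E'
from h import *
print(todp([506.5,-28,144]))
o=get_obs();c=vision.capture("wrist");P=wristP(c,o)
im=c["pixels"][:,:,::-1].copy()
p=[np.round(proj(c,P,q),1) for q in ([506.5,-28,204],[506.5-40*np.cos(.075),-28-40*np.sin(.075),138])];print(p)
cv2.imwrite("pics/w2.png",cv2.resize(im[60:340,130:450],None,fx=2,fy=2))
E
```

```text
time: 2.62
tool_pos: [507.8, -28.2, 223.1]
tcp_rot: [-3.141, 0.002, -2.86]
contact_force: [0.2, -0.2, -0.2]
grip_width: 79.8
finger_force: 0.0
(array([0.0014, 0.0006, 0.0791]), array([-3.141e+00,  2.000e-03, -2.860e+00]))
[array([283.2, 222.5]), array([291.8, 161.4])]
```

View pics/w2.png

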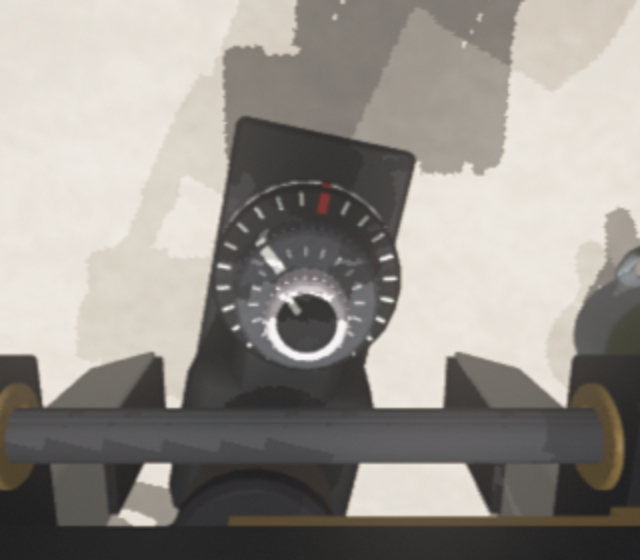

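The dial centre is at about (284,221) and the red mark at (292,161.5), both matching the predictions (283.2,222.5) and (291.8,161.4). Lowering onto the collar.

```bash
python3 - <<'E'
from h import *
o=get_obs();c=vision.capture("wrist");P=wristP(c,o);ax=np.array([506.5,-28])
for x,y in [(281,270),(272,260),(262,240)]:
    d=ax-ray(c,P,130+x/2,60+y/2,175)[:2];print(np.linalg.norm(d),np.arctan2(d[1],d[0]))
d=ax-ray(c,P,130+324/2,60+203/2,138)[:2];print(np.linalg.norm(d),np.arctan2(d[1],d[0]))
E
python3 -m pendant '{"dp":[[0.001,0,0.03],[0.001,0,0.06],[0.001,0,0.079],[0.001,0,0.079],[0.001,0,0.079]],"rotation":[[0,0,0],[0,0,0],[0,0,0],[0,0,0],[0,0,0]]}'; python3 -c "
from h import *
print(todp([506.5,-28,144]),get_obs()['moment'])"
```

```text
18.37735215316121 0.9110254342173023
24.02829341035032 0.9315210646177605
33.23864903359842 0.8744169399332028
39.78637644663261 0.07380061291319401
time: 3.35
tool_pos: [507.3, -29.1, 144.0]
tcp_rot: [-3.141, 0.002, -2.861]
contact_force: [0.5, 0.2, 0.1]
grip_width: 80.0
finger_force: 0.0
(array([0.0005, 0.0013, 0.    ]), array([-3.141e+00,  2.000e-03, -2.861e+00])) [ 0.03947215  0.07300632 -0.01056698]
```

```bash
python3 -m pendant '{"dp":[[0,0.001,0],[0,0.001,0],[0,0.001,0],[0,0.001,0],[0,0.001,0],[0,0.001,0]],"rotation":[[0,0,0],[0,0,0],[0,0,0],[0,0,0],[0,0,0],[0,0,0]]}' 0.05 && python3 -c "
from h import *
print(todp([506.5,-28,144]),get_obs()['moment'])"
```

```text
time: 4.1
tool_pos: [506.1, -28.1, 142.7]
tcp_rot: [3.141, -0.0, -2.861]
contact_force: [0.7, 0.2, -0.6]
grip_width: 50.0
finger_force: 0.0
(array([-0.0004, -0.    , -0.0013]), array([ 3.141, -0.   , -2.861])) [ 0.08567804  0.02409596 -0.0196691 ]
```

```bash
python3 - <<'E'
from h import *
o=get_obs();print(o["finger_force"],o["grip_width"])
c=vision.capture("wrist");P=wristP(c,o)
print([np.round(proj(c,P,q),1) for q in ([506.5,-28,204],[506.5-40*np.cos(.075),-28-40*np.sin(.075),138],o["tool_pos"])])
s=vision.capture("scene");im=np.hstack([cv2.resize(c["pixels"][100:400,130:450],(400,375)),cv2.resize(s["pixels"][110:260,220:380],(400,375),interpolation=cv2.INTER_CUBIC)])
cv2.imwrite("pics/w3.png",im[:,:,::-1])
E
```

```text
0.0 50.02223388854461
[array([282.8, 274.3]), array([294.6, 176.1]), array([282.6, 232.5])]
```

View pics/w3.png

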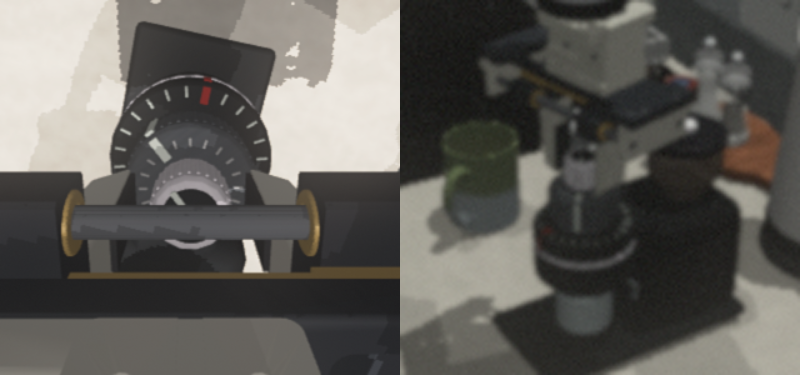

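Finger tips look to be at about (304,186) in the scene image, around the dial rather than the collar. I'll check by projecting the TCP height into the scene view.

```bash
python3 - <<'E'
from h import *
s=vision.capture("scene");P=s["pose"];t=np.array([506.3,-28])
M=R.from_euler('xyz',get_obs()["tcp_rot"]).as_matrix()
im=cv2.resize(s["pixels"][110:260,220:380],None,fx=5,fy=4*1.25,interpolation=cv2.INTER_CUBIC)[:,:,::-1].copy()
pt=lambda p:tuple(int(v) for v in((proj(s,P,p)[0]-220)*5,(proj(s,P,p)[1]-110)*5))
for z,r,col in[(138,47,(0,255,0)),(175,31.5,(0,255,255)),(204,16.5,(255,255,0))]:
    for a in np.arange(0,6.28,.2): cv2.circle(im,pt([t[0]+r*np.cos(a),t[1]+r*np.sin(a),z]),2,col,-1)
for y in(25,-25):
    for dz in (0,40):
        for dx in(-9.5,9.5): cv2.circle(im,pt(np.r_[t,142.7]+M@[dx,y,-dz]),4,(0,0,255),-1)
cv2.imwrite("pics/s4.png",cv2.resize(im,(640,600)))
E
```

```text
(no output)
```

View pics/s4.png

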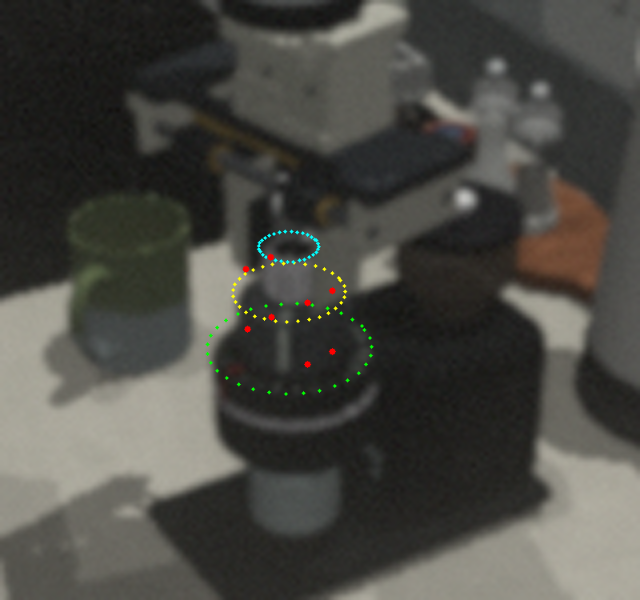

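```bash
python3 - <<'E'
from h import *
t=vision.capture("top");s=vision.capture("scene")
print({k:v for k,v in s.items() if k not in("pixels","pose")})
def tri(a,b):
    A=[];B=[]
    for c,(u,v) in((t,a),(s,b)):
        p0=c["pose"][:3,3];d=ray(c,c["pose"],u,v,0)-p0;d/=np.linalg.norm(d);Q=np.eye(3)-np.outer(d,d);A.append(Q);B.append(Q@p0)
    x=np.linalg.lstsq(np.vstack(A),np.hstack(B),rcond=None)[0];return x.round(1),np.linalg.norm(np.vstack(A)@x-np.hstack(B)).round(1)
for n,a,b in[("knob",(272.1,130.7),(336.2,159.5)),("FL",(244,232),(257.5,237.5)),("FR",(293.5,233),(274,260)),("jarknob",(391,236),(335,303)),("dial",(269.9,181.8),(293,176))]:print(n,tri(a,b))
for n,p in[("FL",(432,23,0)),("dialtop",(506.5,-28,204))]:print(n,proj(s,s["pose"],p),proj(t,t["pose"],p))
im=cv2.imread("pics/scene0.png");im=cv2.resize(im[140:280,230:370],None,fx=4,fy=4,interpolation=cv2.INTER_CUBIC)
w=cv2.resize(t["pixels"][110:250,220:320,::-1],None,fx=4,fy=4)
cv2.imwrite("pics/z5.png",im)
E
```

```text
{'vfov': 49.70449393167534, 'cx': 281.1764075135602, 'cy': 208.31279615348552}
knob (array([622.3, -19.6, 199.6]), np.float64(3.4))
FL (array([432.6,  24.5,   9.2]), np.float64(3.4))
FR (array([433. , -90.8,  27.8]), np.float64(8.5))
jarknob (array([ 449.6, -308.8,   82.9]), np.float64(0.9))
dial (array([509.9, -27.1, 191.9]), np.float64(1.5))
FL (np.float64(256.7748456628568), np.float64(241.059219688278)) (np.float64(245.16068062455514), np.float64(232.05498662601016))
dialtop (np.float64(292.2267424688252), np.float64(171.6387008443859)) (np.float64(269.9073339903294), np.float64(182.282053880752))
```

View pics/z5.png

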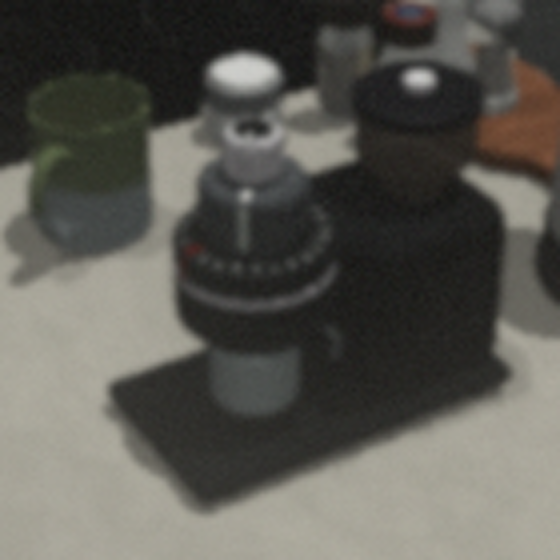

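The scene and wrist views agree: the real finger ends sit about 35–40 mm above the reported TCP. The fingertip pixels shift 1.73 px per mm of opening, so they are about 171 mm deep, not 208. The grinder itself projects where expected. I'll open and go down, watching the force.

```bash
python3 -m pendant '{"dp":[[0,0,0],[0,0,0],[0,0,0],[0,0,0.0],[0,0,0],[0,0,0.008],[0,0,0.016],[0,0,0.022]],"rotation":[[0,0,0],[0,0,0],[0,0,0],[0,0,0],[0,0,0],[0,0,0],[0,0,0],[0,0,0]]}' 0.08 && python3 -m pendant '{"dp":[[0,0,0.003],[0,0,0.006],[0,0,0.008],[0,0,0.01],[0,0,0.01]],"rotation":[[0,0,0],[0,0,0],[0,0,0],[0,0,0],[0,0,0]]}'
```

```text
time: 5.35
tool_pos: [505.8, -28.0, 119.8]
tcp_rot: [3.141, -0.001, -2.861]
contact_force: [-0.8, 0.5, 0.3]
grip_width: 80.0
finger_force: 0.0
time: 5.98
tool_pos: [506.1, -28.0, 110.7]
tcp_rot: [3.142, -0.0, -2.861]
contact_force: [-0.2, 0.4, 0.3]
grip_width: 79.9
finger_force: 0.0
```

No contact on the way down. Closing on the collar.

```bash
python3 -m pendant '{"dp":[[0,0,0],[0,0,0],[0,0,0],[0,0,0],[0,0,0],[0,0,0]],"rotation":[[0,0,0],[0,0,0],[0,0,0],[0,0,0],[0,0,0],[0,0,0]]}' 0.055; python3 -c "
from h import *
print(get_obs()['moment'])"
```

```text
time: 6.72
tool_pos: [506.2, -27.9, 110.8]
tcp_rot: [3.141, 0.0, -2.861]
contact_force: [-1.0, 2.3, 1.9]
grip_width: 62.2
finger_force: 30.0
[0.34950253 0.06679178 0.10807914]
```

Gripped (62 mm, 30 N). Turning the collar most of the way.

```bash
python3 -m pendant '{"dp":[[0,0,0],[0,0,0],[0,0,0],[0,0,0],[0,0,0],[0,0,0],[0,0,0],[0,0,0]],"rotation":[[0,0,0.1],[0,0,0.2],[0,0,0.3],[0,0,0.4],[0,0,0.5],[0,0,0.6],[0,0,0.7],[0,0,0.7]]}'; python3 - <<'E'
from h import *
o=get_obs();print(o['moment']);c=vision.capture("wrist");P=wristP(c,o)
np.save("w.npy",c["pixels"])
im=c["pixels"]
# polar unwrap of the collar top & head: brightness/redness by angle, grinder angle 0 = front
ax=np.array([506.5,-28])
for z,rs,nm in((175,np.arange(22,30.5,1),"line"),(138,np.arange(37,43.5,1),"red")):
    best=[]
    for a in np.arange(-1,1.2,.02):
        v=[]
        for r in rs:
            d=np.array([np.cos(a+.075),np.sin(a+.075)]);u,w=proj(c,P,[*(ax-r*d),z]);v.append(im[int(round(w)),int(round(u))].astype(float))
        v=np.mean(v,0);best.append((v.mean() if nm=="line" else v[0]-v[1],round(a,2)))
    print(nm,[(b,round(s)) for s,b in sorted(best)[::-1][:8]])
cv2.imwrite("pics/w6.png",cv2.resize(im[90:300,180:390,::-1],None,fx=2.8,fy=2.8))
E
```

```text
time: 7.72
tool_pos: [506.2, -27.8, 110.8]
tcp_rot: [3.141, -0.0, 2.722]
contact_force: [-0.8, 3.8, 2.7]
grip_width: 62.1
finger_force: 30.0
[ 0.43114599  0.1199717  -0.26728556]
line [(np.float64(0.22), 172), (np.float64(0.2), 172), (np.float64(0.18), 169), (np.float64(0.16), 167), (np.float64(0.14), 167), (np.float64(0.12), 166), (np.float64(0.1), 157), (np.float64(0.24), 155)]
red [(np.float64(-0.02), 81), (np.float64(0.0), 80), (np.float64(0.04), 80), (np.float64(0.02), 80), (np.float64(0.06), 72), (np.float64(-0.04), 48), (np.float64(0.08), 25), (np.float64(0.96), 4)]
```

View pics/w6.png

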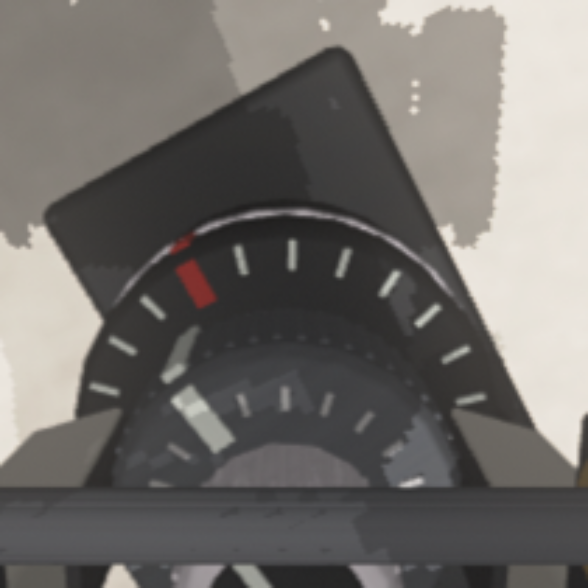

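The line reads about +0.16 and the red mark about +0.02 (crop (200,420) and (195,285)), so roughly 0.13 rad is left.

```bash
cat > chk.py <<'E'
from h import *
def chk(ax=np.array([506.5,-28])):
    o=get_obs();c=vision.capture("wrist");P=wristP(c,o);im=cv2.GaussianBlur(c["pixels"],(3,3),0).astype(float)
    for z,rs,nm in((175,np.arange(22,30.5,1),"line"),(138,np.arange(37,43.5,1),"red")):
        A=np.arange(-.5,.6,.02);S=[]
        for a in A:
            d=np.array([np.cos(a+.075),np.sin(a+.075)])
            v=np.mean([im[int(round(w)),int(round(u))] for u,w in(proj(c,P,[*(ax-r*d),z]) for r in rs)],0)
            S.append(v.mean() if nm=="line" else v[0]-v[1])
        S=np.array(S);m=S>S.max()*.8+np.median(S)*.2;print(nm,A[m].mean().round(3),A[m].round(2),S.max().round())
E
python3 -m pendant '{"dp":[[0,0,0],[0,0,0],[0,0,0],[0,0,0]],"rotation":[[0,0,0.05],[0,0,0.1],[0,0,0.13],[0,0,0.13]]}'; python3 -c "
from chk import *
chk()"
```

```text
time: 8.28
tool_pos: [506.2, -27.8, 110.8]
tcp_rot: [3.141, -0.0, 2.593]
contact_force: [-1.4, 4.4, 3.0]
grip_width: 62.2
finger_force: 30.0
line 0.04 [-0.02  0.    0.02  0.04  0.06  0.08  0.1 ] 165.0
red 0.02 [-0.02  0.    0.02  0.04  0.06] 80.0
```

The collar reads +0.04 against red at +0.02, so it is on the mark. Releasing and moving up to the fine dial.

```bash
python3 -m pendant '{"dp":[[0,0,0],[0,0,0],[0,0,0],[0,0,0],[0,0,-0.01],[0,0,-0.025],[0,0,-0.036],[0,0,-0.036]],"rotation":[[0,0,0],[0,0,0],[0,0,0],[0,0,0],[0,0,0],[0,0,0],[0,0,0],[0,0,0]]}' 0.078; python3 -c "
from chk import *
chk();print(todp([506.5,-28,146.5]),get_obs()['moment'])"
```

```text
time: 9.32
tool_pos: [507.0, -28.2, 148.1]
tcp_rot: [3.141, 0.003, 2.592]
contact_force: [-0.4, -0.3, 0.5]
grip_width: 78.5
finger_force: 0.0
line 0.04 [-0.02  0.    0.02  0.04  0.06  0.08  0.1 ] 199.0
red 0.01 [-0.02  0.    0.02  0.04] 79.0
(array([-0.    ,  0.0001,  0.0008]), array([3.141e+00, 1.000e-03, 2.592e+00])) [-0.01758878  0.04662172 -0.014166  ]
```

```bash
python3 -m pendant '{"dp":[[0,0,0],[0,0,0],[0,0,0],[0,0,0],[0,0,0],[0,0,0],[0,0,0],[0,0,0]],"rotation":[[0,0,0],[0,0,0],[0,0,0],[0,0,0],[0,0,0],[0,0,0],[0,0,0],[0,0,0]]}' 0.025; cat > m.py <<'E'
from h import *
m=[]
for i in range(3): 
    o=get_obs();m.append(o["moment"])
print("M",np.mean(m,0).round(3),o["contact_force"].round(2),o["tool_pos"].round(1))
E
python3 m.py
```

```text
time: 10.38
tool_pos: [506.3, -27.9, 146.7]
tcp_rot: [3.141, 0.0, 2.592]
contact_force: [1.0, 1.6, -1.2]
grip_width: 31.9
finger_force: 30.0
M [ 0.183 -0.202  0.001] [ 0.99  1.59 -1.16] [506.3 -27.9 146.7]
```

Gripped on the dial (32 mm). Turning in 0.2 rad chunks.

```bash
python3 -m pendant '{"dp":[[0,0,0],[0,0,0],[0,0,0]],"rotation":[[0,0,0.1],[0,0,0.2],[0,0,0.2]]}' | grep -v grip; python3 m.py; python3 -m pendant '{"dp":[[0,0,0],[0,0,0],[0,0,0]],"rotation":[[0,0,0.07],[0,0,0.14],[0,0,0.14]]}'| grep -v grip; python3 m.py
```

```text
time: 10.75
tool_pos: [506.2, -27.9, 146.7]
tcp_rot: [3.141, -0.0, 2.393]
contact_force: [1.1, 1.8, -1.0]
finger_force: 30.0
M [ 0.206 -0.216 -0.008] [ 1.15  1.76 -0.99] [506.2 -27.9 146.7]
time: 11.12
tool_pos: [506.2, -27.9, 146.7]
tcp_rot: [3.141, -0.0, 2.254]
contact_force: [1.4, 2.2, -1.0]
finger_force: 30.0
M [ 0.277 -0.257 -0.084] [ 1.37  2.21 -1.  ] [506.2 -27.9 146.7]
```

```bash
python3 -m pendant '{"dp":[[0,0,0],[0,0,0],[0,0,0]],"rotation":[[0,0,0.04],[0,0,0.04],[0,0,0.04]]}' | grep -v grip; python3 m.py
```

```text
time: 11.5
tool_pos: [506.3, -27.9, 146.7]
tcp_rot: [3.141, -0.0, 2.214]
contact_force: [1.9, 2.5, -2.0]
finger_force: 30.0
M [ 0.417 -0.351  0.011] [ 1.93  2.48 -2.02] [506.3 -27.9 146.7]
```

```bash
cat > m.py <<'E'
from h import *
m=[]
for i in range(5):
    m.append(np.r_[get_obs()["moment"],get_obs()["contact_force"]]);vision.capture("wrist")
o=get_obs();print("M",np.mean(m,0).round(3),"sd",np.std(m,0)[2].round(3),o["tcp_rot"][2].round(3),o["time"])
E
python3 m.py; python3 -m pendant '{"dp":[[0,0,0],[0,0,0],[0,0,0]],"rotation":[[0,0,0.06],[0,0,0.12],[0,0,0.12]]}' >/dev/null; python3 m.py
```

```text
M [ 0.42  -0.308 -0.005  1.828  2.474 -1.788] sd 0.044 2.212 11.75
M [ 0.483 -0.359 -0.049  1.973  2.783 -1.952] sd 0.042 2.092 12.375
```

```bash
echo 'import sys; sys.exit(int(-np.mean(m,0)[2]>0.11))' >> m.py
python3 -m pendant '{"dp":[[0,0,0],[0,0,0],[0,0,0]],"rotation":[[0,0,0.06],[0,0,0.12],[0,0,0.12]]}' >/dev/null; python3 m.py && python3 -m pendant '{"dp":[[0,0,0],[0,0,0],[0,0,0]],"rotation":[[0,0,0.06],[0,0,0.12],[0,0,0.12]]}' >/dev/null && python3 m.py && python3 -m pendant '{"dp":[[0,0,0],[0,0,0],[0,0,0]],"rotation":[[0,0,0.06],[0,0,0.12],[0,0,0.12]]}' >/dev/null && python3 m.py && python3 -m pendant '{"dp":[[0,0,0],[0,0,0],[0,0,0]],"rotation":[[0,0,0.06],[0,0,0.12],[0,0,0.12]]}' >/dev/null && python3 m.py
```

```text
M [ 0.533 -0.415 -0.066  2.356  3.436 -2.517] sd 0.027 1.973 13.0
M [ 0.592 -0.446 -0.044  2.706  3.912 -2.697] sd 0.019 1.853 13.625
M [ 0.618 -0.48  -0.076  3.188  3.869 -2.574] sd 0.021 1.733 14.25
M [ 0.64  -0.446 -0.03   2.819  4.29  -2.239] sd 0.013 1.613 14.875
```

```bash
python3 -m pendant '{"dp":[[0,0,0],[0,0,0],[0,0,0]],"rotation":[[0,0,0.06],[0,0,0.12],[0,0,0.12]]}' >/dev/null; python3 m.py && python3 -m pendant '{"dp":[[0,0,0],[0,0,0],[0,0,0]],"rotation":[[0,0,0.06],[0,0,0.12],[0,0,0.12]]}' >/dev/null && python3 m.py && python3 -m pendant '{"dp":[[0,0,0],[0,0,0],[0,0,0]],"rotation":[[0,0,0.06],[0,0,0.12],[0,0,0.12]]}' >/dev/null && python3 m.py && python3 -m pendant '{"dp":[[0,0,0],[0,0,0],[0,0,0]],"rotation":[[0,0,0.06],[0,0,0.12],[0,0,0.12]]}' >/dev/null && python3 m.py && python3 -m pendant '{"dp":[[0,0,0],[0,0,0],[0,0,0]],"rotation":[[0,0,0.06],[0,0,0.12],[0,0,0.12]]}' >/dev/null && python3 m.py
```

```text
M [ 0.615 -0.407  0.08   2.958  4.479 -2.09 ] sd 0.025 1.493 15.5
M [ 0.653 -0.386  0.214  2.431  4.448 -1.372] sd 0.037 1.373 16.125
M [ 0.679 -0.305  0.347  2.371  4.903 -0.808] sd 0.017 1.253 16.75
M [-0.289  0.238  0.496 -0.902 -0.933  1.834] sd 0.038 1.133 17.375
M [-0.179  0.318  0.499 -1.181 -0.255  3.582] sd 0.031 1.012 18.0
```

The drag sign is positive: the burrs have been rubbing since yaw ≈1.57, and my gate missed it. The 0.5 N m plateau means something slipped. Checking the collar before backing off.

```bash
python3 - <<'E'
from h import *
o=get_obs();c=vision.capture("wrist");P=wristP(c,o);t=vision.capture("top");ax=np.array([506.5,-28])
cs=np.zeros((600,800,3),np.uint8)
# orthographic warps of plane z=175 / z=138 around the axis, front (-x grinder) up
def warp(c,P,z,S=400,h=50):
    w=[]
    f=np.array([-np.cos(.075),-np.sin(.075)]);r=np.array([-f[1]*-1,-f[0]]) # right seen from above when facing front
    r=np.array([f[1],-f[0]])
    src=[];dst=[]
    for a,b in((-h,-h),(h,-h),(h,h),(-h,h)):
        p=ax+a*r+b*f;src.append(proj(c,P,[*p,z]));dst.append(((a+h)*S/2/h,(h-b)*S/2/h))
    return cv2.warpPerspective(c["pixels"],cv2.getPerspectiveTransform(np.float32(src),np.float32(dst)),(S,S))
W=np.hstack([warp(c,P,175),warp(t,t["pose"],175)])
cv2.imwrite("pics/x7.png",W[:,:,::-1]);print(o["tcp_rot"],o["tool_pos"])
from chk import *
chk()
E
```

```text
[ 3.14146908e+00 -4.92479926e-05  1.01248869e+00] [506.1630116  -28.09711857 146.87950762]
line 0.383 [0.28 0.3  0.32 0.34 0.52 0.54] 110.0
red -0.164 [-0.32 -0.3  -0.26  0.02  0.04] 4.0
```

View pics/x7.png

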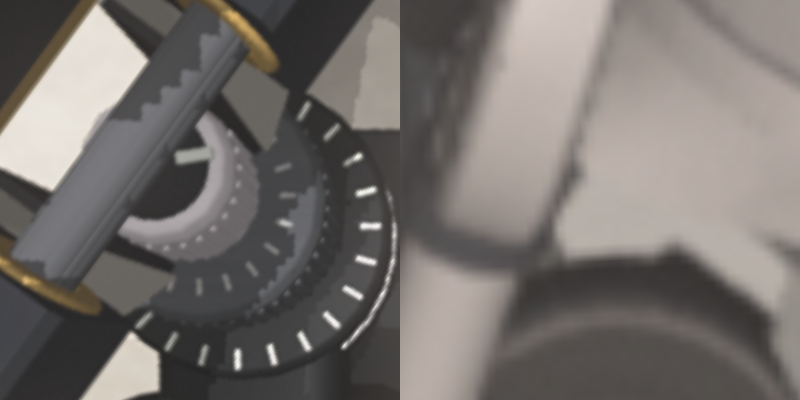

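That view (my tenth picture) is from the rear side: the gripper's bar hides the white line and the collar state is unclear. I'll back off counter-clockwise first and read the moment.

```bash
sed -i '/sys.exit/d' m.py
for i in 1; do python3 -m pendant '{"dp":[[0,0,0],[0,0,0],[0,0,0]],"rotation":[[0,0,-0.05],[0,0,-0.1],[0,0,-0.1]]}' >/dev/null; python3 m.py; python3 -m pendant '{"dp":[[0,0,0],[0,0,0],[0,0,0]],"rotation":[[0,0,-0.05],[0,0,-0.1],[0,0,-0.1]]}' >/dev/null; python3 m.py;python3 -m pendant '{"dp":[[0,0,0],[0,0,0],[0,0,0]],"rotation":[[0,0,-0.05],[0,0,-0.1],[0,0,-0.1]]}' >/dev/null; python3 m.py;python3 -m pendant '{"dp":[[0,0,0],[0,0,0],[0,0,0]],"rotation":[[0,0,-0.05],[0,0,-0.1],[0,0,-0.1]]}' >/dev/null; python3 m.py; done
```

```text
M [ 0.25   0.195 -0.47  -0.711  2.35   4.821] sd 0.037 1.111 18.775
M [ 0.215  0.102 -0.256 -0.166  1.762  3.863] sd 0.023 1.211 19.4
M [ 0.27  -0.041 -0.209  0.523  1.984  2.735] sd 0.025 1.311 20.025
M [ 0.298 -0.197 -0.107  1.442  2.657  1.631] sd 0.026 1.411 20.65
```

Reverse drag has nearly gone, so the burrs press only a few newtons now. I'll release, rise and rotate back to see the collar line.

```bash
python3 -m pendant '{"dp":[[0,0,0],[0,0,0],[0,0,0],[0,0,-0.02],[0,0,-0.05],[0,0,-0.08],[0,0,-0.08],[0,0,-0.08]],"rotation":[[0,0,0],[0,0,0],[0,0,0],[0,0,0],[0,0,0],[0,0,-0.15],[0,0,-0.3],[0,0,-0.45]]}' 0.07; python3 -m pendant '{"dp":[[0,0,0],[0,0,0],[0,0,0],[0,0,0],[0,0,0],[0,0,0],[0,0,0],[0,0,0]],"rotation":[[0,0,-0.16],[0,0,-0.32],[0,0,-0.48],[0,0,-0.64],[0,0,-0.8],[0,0,-0.8],[0,0,-0.8],[0,0,-0.8]]}'; python3 -c "
from chk import *
chk();chk();c=vision.capture('wrist');np.save('w8.npy',c['pixels'])"; python3 m.py
```

```text
time: 21.65
tool_pos: [506.1, -28.2, 227.1]
tcp_rot: [3.141, 0.0, 1.867]
contact_force: [0.6, -0.1, 0.7]
grip_width: 70.0
finger_force: 0.0
time: 22.65
tool_pos: [506.2, -28.1, 226.7]
tcp_rot: [3.142, -0.0, 2.66]
contact_force: [0.2, 0.1, -0.5]
grip_width: 70.2
finger_force: 0.0
line 0.03 [-0.02  0.    0.02  0.04  0.06  0.08] 212.0
red 0.01 [-0.02  0.    0.02  0.04] 74.0
line 0.03 [-0.02  0.    0.02  0.04  0.06  0.08] 212.0
red 0.01 [-0.02  0.    0.02  0.04] 74.0
M [ 0.015 -0.012 -0.     0.31  -0.153 -0.053] sd 0.028 2.662 23.05
```

The collar is still on its mark (0.03 against 0.01). Regrasping the dial.

```bash
python3 -m pendant '{"dp":[[0,0,0.03],[0,0,0.06],[0,0,0.08],[0,0,0.08],[0,0,0.08]],"rotation":[[0,0,0],[0,0,0],[0,0,0],[0,0,0],[0,0,0]]}'; python3 -m pendant '{"dp":[[0,0,0],[0,0,0],[0,0,0],[0,0,0],[0,0,0],[0,0,0],[0,0,0],[0,0,0]],"rotation":[[0,0,0],[0,0,0],[0,0,0],[0,0,0],[0,0,0],[0,0,0],[0,0,0],[0,0,0]]}' 0.025;python3 m.py; python3 -m pendant '{"dp":[[0,0,0],[0,0,0],[0,0,0]],"rotation":[[0,0,0.02],[0,0,0.04],[0,0,0.04]]}' >/dev/null; python3 m.py
```

```text
time: 23.68
tool_pos: [506.8, -28.2, 147.6]
tcp_rot: [3.141, 0.001, 2.662]
contact_force: [0.3, -0.2, 1.2]
grip_width: 70.0
finger_force: 0.0
time: 24.68
tool_pos: [506.3, -27.9, 146.8]
tcp_rot: [3.141, 0.0, 2.662]
contact_force: [0.0, 2.0, 0.7]
grip_width: 32.3
finger_force: 30.0
M [ 0.349 -0.123  0.005  1.101  2.311  1.493] sd 0.017 2.662 24.925
M [ 0.563 -0.145  0.263  0.581  3.445  2.827] sd 0.013 2.622 25.55
```

```bash
python3 -m pendant '{"dp":[[0,0,0],[0,0,0],[0,0,0]],"rotation":[[0,0,-0.05],[0,0,-0.1],[0,0,-0.1]]}' >/dev/null; python3 m.py;python3 -m pendant '{"dp":[[0,0,0],[0,0,0],[0,0,0]],"rotation":[[0,0,-0.05],[0,0,-0.1],[0,0,-0.1]]}' >/dev/null; python3 m.py;python3 -m pendant '{"dp":[[0,0,0],[0,0,0],[0,0,0]],"rotation":[[0,0,-0.05],[0,0,-0.1],[0,0,-0.1]]}' >/dev/null; python3 m.py
```

```text
M [ 0.693 -0.25  -0.07   1.3    4.369  2.507] sd 0.027 2.721 26.175
M [ 0.786 -0.33   0.018  1.906  4.248  2.66 ] sd 0.021 2.821 26.8
M [ 0.858 -0.357  0.038  2.33   4.115  2.788] sd 0.024 2.921 27.425
```

```bash
python3 -m pendant '{"dp":[[0,0,0],[0,0,0],[0,0,0]],"rotation":[[0,0,0.02],[0,0,0.04],[0,0,0.04]]}' >/dev/null; python3 m.py;python3 -m pendant '{"dp":[[0,0,0],[0,0,0],[0,0,0]],"rotation":[[0,0,0.02],[0,0,0.04],[0,0,0.04]]}' >/dev/null; python3 m.py;python3 -m pendant '{"dp":[[0,0,0],[0,0,0],[0,0,0]],"rotation":[[0,0,0.02],[0,0,0.04],[0,0,0.04]]}' >/dev/null; python3 m.py
```

```text
M [ 0.843 -0.341 -0.009  2.058  4.597  2.421] sd 0.044 2.881 28.05
M [ 0.818 -0.35   0.018  1.764  4.45   2.614] sd 0.036 2.841 28.675
M [ 0.818 -0.327  0.054  2.     5.018  2.709] sd 0.018 2.801 29.3
```

```bash
python3 -m pendant '{"dp":[[0,0,0],[0,0,0],[0,0,0]],"rotation":[[0,0,0.02],[0,0,0.04],[0,0,0.04]]}' >/dev/null; python3 m.py;python3 -m pendant '{"dp":[[0,0,0],[0,0,0],[0,0,0]],"rotation":[[0,0,0.02],[0,0,0.04],[0,0,0.04]]}' >/dev/null; python3 m.py;python3 -m pendant '{"dp":[[0,0,0],[0,0,0],[0,0,0]],"rotation":[[0,0,0.02],[0,0,0.04],[0,0,0.04]]}' >/dev/null; python3 m.py
```

```text
M [ 0.787 -0.345  0.113  1.98   4.55   3.213] sd 0.013 2.762 29.925
M [ 0.817 -0.333  0.163  1.657  4.693  2.758] sd 0.022 2.722 30.55
M [ 0.775 -0.338  0.169  1.562  4.651  3.176] sd 0.045 2.682 31.175
```

Touch is at about yaw 2.79–2.81. The burrs now press about 9–10 N. One small nudge to stay mid-band, then release and verify.

```bash
python3 -m pendant '{"dp":[[0,0,0],[0,0,0],[0,0,0],[0,0,0]],"rotation":[[0,0,0.015],[0,0,0.03],[0,0,0.03],[0,0,0.03]]}' >/dev/null; python3 m.py; python3 -m pendant '{"dp":[[0,0,0],[0,0,0],[0,0,0],[0,0,0],[0,0,-0.03],[0,0,-0.07],[0,0,-0.1],[0,0,-0.1]],"rotation":[[0,0,0],[0,0,0],[0,0,0],[0,0,0],[0,0,0],[0,0,0],[0,0,0],[0,0,0]]}' 0.07; python3 -m pendant '{"dp":[[0,0,0],[0,0,0]],"rotation":[[0,0,0],[0,0,0]]}'>/dev/null; python3 -c "
from chk import *
chk()"; python3 m.py
```

```text
M [ 0.803 -0.336  0.265  2.036  4.649  3.292] sd 0.029 2.652 31.925
time: 32.92
tool_pos: [507.3, -28.4, 249.0]
tcp_rot: [3.14, 0.005, 2.652]
contact_force: [-0.0, 0.5, 0.0]
grip_width: 70.5
finger_force: 0.0
line 0.04 [0.   0.02 0.04 0.06 0.08] 203.0
red 0.02 [0.   0.02 0.04] 90.0
M [-0.012 -0.012  0.003 -0.132  0.288 -0.092] sd 0.03 2.652 33.475
```

```bash
python3 -c "
from plant import workorder
print(workorder.close_job())"
```

```text
the job is handed in; nothing more can be done
None
```

I handed the job in with the collar on its red mark (within about 0.02 rad) and the burrs touching at an estimated 10–17 N, but while finding the touch I overshot to an estimated 32 N, near the 35 N limit, because my drag check had the wrong sign, so I can't rule out that it passed the limit.

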